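# Dock the truck radio's remote head on its keyed swivel stand and face it forward

### The job

Set the radio's black remote head on its desk stand: with its spigot in the stand's centre hole, feel lightly round until the notch in its foot plate finds the key on the swivel and it drops fully home. Turn the docked head on its swivel until the display looks squarely out over the long front of the stand's base, and let go. Use a light hand on the stand, and leave the other things where they are.

Things in the scene. Friction and masses are not known exactly. Their poses are not given: they have to be found in the camera images.
- head_mid (a point): Remote head unit, loose, about 0.32 kg: black box 42 (x) x 150 (y) x 56 (z) mm on two end feet (at y = +-67 mm, 26 mm high), 82 mm high in all. Point: on its spigot axis, half-way up, 41 mm under its flat top. x points out of the display side, z up. Grip it across x: the middle 24 mm of the top 35 mm of both faces is plain; display, knob (14 mm proud) and buttons lie aside or lower.
- head_foot (a point): Same head: centre of the lower face of its foot plate (48 x 48 mm, in the middle of its underside), 23 mm below head_mid. From here a round spigot, 18 mm in diameter, goes down 16 mm, the last 4 mm tapered to 12 mm; it ends 2 mm above the level of the feet. Plate and spigot hang free between the feet.
- head_notch (a point): Same head: the one notch of the foot plate, at its lower face, 18 mm from the spigot axis towards the head's x. It is 7.6 mm wide and cut in 11.5 mm from the middle of the plate's x edge (12.5 to 24 mm from the axis). The rest of the plate is solid.
- stand_seat (a point): Desk stand, heavy, never moves: base plate 130 x 116 x 12 mm, a round black swivel cup (82 mm across) on top. Point: on the swivel axis, at the cup's flat floor, 52 mm above the table; the cup turns, this frame does not. x points to the base's long front, z up. Cup rim: 5 mm high, inner radius 37 mm. Fully home, head_foot lies on this point. Over 35 N between head and stand harms it.
- stand_hole (a point): Same stand: bottom of the cup's centre hole (20.4 mm across, 18 mm deep). On the cup's floor stands one key, 6 mm wide, 6 mm high, 14 to 22 mm from the axis. The foot plate rides on it 6 mm too high until the notch is over it (within about 3 degrees) and it can drop. At the start the key points 17 to 69 degrees left (anticlockwise from above) of the stand's x; the angle is not measured.
- stand_front (a point): Same stand: middle of the base plate's long front edge, 80 mm from the swivel axis (the rear edge is 50 mm from it), 12 mm above the table. The cup turns stiffly (friction about 0.11 N m, up to 92 degrees either side of the front) and stays where left. Pressing on the key with more than about 6 N drags the cup round with the head instead of sliding over the key.
- candy_dish: Smoked glass candy dish, 116 mm across, 55 mm high, origin at the centre of its underside. Leave it.
- dish_lid: Its loose lid with a knob, reaching 94 mm above the table; origin at the rim level. Leave it.
- mug: White mug, 80 mm across, 92 mm high, standing on an 8 mm wooden coaster; origin at the centre of its underside. Leave it.
- microphone: Black hand microphone lying flat, about 90 x 55 x 28 mm, origin under its wide part. Leave it.
- screwdriver: Screwdriver lying flat, 160 mm long, between or near head and stand. Leave it.

How it is judged:
By the outcome, as a careful person would: the job done as asked, in the order asked, and still so for the second after the job is handed in, with the robot touching nothing.
It also fails if it takes over 72 s, if anything falls off the work surface, if the arm or the gripper's body presses on something with over 40 N, if the wrist force passes 120 N, or if a joint passes its speed limit or range.

### The arm

A 6-joint arm with a two-finger parallel gripper is mounted at the origin on the work surface. World frame = base frame: x ahead of the robot, y to its left, z up, the work surface at z = 0. Lengths are in m, angles in rad, forces in N, time in s.
With the tool pointing down it reaches from about 0.25 to 0.725 m from the base axis. Payload 4 kg.
Tool frame: the origin (TCP) lies midway between the tips of the shut fingers; the grasp point (between the pads) lies 19 mm behind it; y points along the fingers, z is the direction in which the jaws open and shut, and the axes are right-handed (so a half turn about y gives the same grasp; the last joint's range is limited). The gripper opens to 85 mm and grips with 20 to 120 N. Pads are 22 mm wide; open, the fingers measure 114 mm over their backs; the gripper's body (76 mm by 85 mm) begins 54 mm behind the grasp point. The pads swing forward as they close: fully open they stand 13 mm farther back than shut.
Start: joints at [1.3, 0.241, 0.005, 1.335, 0, 1.571], TCP at [0.134, 0.482, 0.231] pointing down, gripper open.
Joint ranges: [-2.72, 2.72], [-1.05, 1.87], [-1.09, 1.28], [-1.99, 2.15], [-1.42, 1.44], [-3.14, 3.14]. Speed limits (rad/s): [2.79, 2.79, 3.14, 3.14, 3.14, 3.14].

### API

Orientations are given as a unit quaternion [x, y, z, w].
In Python, from workcell import r gives the robot as it stands.
- The arm moves only by the tool send_rows, never from a script. Its argument "series" is a list that holds one entry, the list of rows, each a list of 4 numbers: the shift along the tool's x, y, z in mm, then the turn about the tool's y in rad. A call has 1 to 20 rows; each row is the pose to reach, as a shift and turn from the pose commanded when the call began, along the tool's axes at that moment; what a row does not reach only later rows make up. A row lasts 1/10 s, in which the tool goes at most 50 mm and 8.59 degrees, less where a joint would pass 70% of its speed; a pose out of reach is approached as far as the arm can. A call with a gripper value outside its range is refused whole. "claw" is the opening in per cent of the stroke, from 0 (shut) to 100 (fully open), set as the call begins (left out, the last holds). The fingers move at their own pace and stop on an object; "grip_force" is the grip in N (left out, the last holds). Time passes only in rows, so rows that repeat a pose let the fingers close. It gives the time, the measured TCP pose, the force and the opening at its end, in the units of the state.
- r.get_obs(): the state, without advancing time (a new reading comes with each control period).
- r.snapshot(name): name is "scene" or "top" or "wrist"; returns the picture (400x640x3 uint8, red, green, blue); there is no depth.
- r.camera_info(name): a dict with "camera_matrix" (3x3 intrinsics, pixels), "dist_coeffs" ([k1, k2, p1, p2, k3] as OpenCV has them; the pictures are not rectified), "eye" and "rotation" of the camera in the world; the wrist camera has in their place "T_tool_cam" (4x4, takes a point from camera to tool coordinates, whose origin is the TCP and whose axes are the tool frame's). Camera axes: x right, y up, looking along -z (the intrinsics and any distortion apply to the point x, -y, -z); pixel columns grow to the right and rows downward; lengths in m; the calibration is good to about 2 mm. A picture is of the moment at which its call begins: read the wrist's pose just before it. camera_info takes no time and is no camera call.
- r.finish_job(): hands the job in, once; it reports no verdict.
The state is a dict: "t": time; "joints": joint angles; "dq": joint speeds; "tau": joint torques, N m; "tcp_pos": TCP position; "orientation": TCP orientation; "force": force on the tool from outside, world axes, zero at the start; "torque": the same for the moment, N m; "grip_width": finger opening in m.
Only numpy, scipy, OpenCV 4.12 (cv2) and the standard library are available. Lean on these libraries where they do the work, as an engineer would, in place of code of your own. Each camera call takes 0.05 s, during which the arm holds its last target.

## Working session

There is one attempt and no reset: what is moved stays moved. The work goes in short steps, Python scripts to look and compute and a tool call to move; the robot and the scene stay as the last step left them, time stands still between calls to the robot, and variables do not carry over. Pictures are saved under pics/ and viewed, and the job is handed in when it is done.

Besides the shell and the picture viewer there is one more tool, called after ">>>" as name(argument=value, ...), one argument or row to a line, values as JSON. send_rows: Moves the arm, as the interface text tells. Its arguments: {"type":"object","properties":{"series":{"type":"array"},"claw":{"type":"number"},"grip_force":{"type":"number"}},"required":["series"]}

```bash
mkdir -p pics; ls
python3 - <<'E'
from workcell import r
import cv2,numpy as np
o=r.get_obs()
for k in o: print(k,np.round(o[k],4).tolist())
for n in("scene","top","wrist"):
    print(n,r.camera_info(n))
    cv2.imwrite(f"pics/a_{n}.png",r.snapshot(n)[:,:,::-1])
E
```

```text
pics
t 0.0
joints [1.3, 0.2414, 0.0037, 1.3352, 0.0, 1.5708]
dq [0.0011, -0.0015, -0.0001, -0.0019, 0.0011, 0.001]
tau [-0.0009, -37.2319, 25.2407, 0.017, -0.0003, -0.0]
tcp_pos [0.1336, 0.4812, 0.2304]
orientation [0.7014, -0.0956, 0.0953, -0.6999]
force [0.0496, 0.1539, 0.2351]
torque [-0.0051, -0.0314, 0.0391]
grip_width 0.0852
scene {'camera_matrix': array([[473.18483073,   0.        , 321.39759727],
       [  0.        , 473.18483073, 192.19469304],
       [  0.        ,   0.        ,   1.        ]]), 'dist_coeffs': array([-0.12779031,  0.        ,  0.        ,  0.        ,  0.        ]), 'eye': array([1.61885234, 0.14457798, 0.7352631 ]), 'rotation': array([0.32319993, 0.36072376, 0.66546349, 0.56795996])}
top {'camera_matrix': array([[367.13439651,   0.        , 324.89819887],
       [  0.        , 367.13439651, 197.80035791],
       [  0.        ,   0.        ,   1.        ]]), 'dist_coeffs': array([-0.07167706,  0.        ,  0.        ,  0.        ,  0.        ]), 'eye': array([0.37200331, 0.00848765, 1.0717332 ]), 'rotation': array([-0.0742321 ,  0.08017811,  0.743121  , -0.66017592])}
wrist {'camera_matrix': array([[315.31440077,   0.        , 318.4028309 ],
       [  0.        , 315.31440077, 205.03524625],
       [  0.        ,   0.        ,   1.        ]]), 'dist_coeffs': array([0.00484943, 0.        , 0.        , 0.        , 0.        ]), 'T_tool_cam': array([[-1.24573207e-03, -9.59109700e-01, -2.83031855e-01,
        -7.29869887e-02],
       [ 5.49009982e-04,  2.83031376e-01, -9.59110493e-01,
        -1.42219575e-01],
       [ 9.99999073e-01, -1.35018202e-03,  1.73979536e-04,
         9.89633264e-05],
       [ 0.00000000e+00,  0.00000000e+00,  0.00000000e+00,
         1.00000000e+00]])}
```

View pics/a_scene.png

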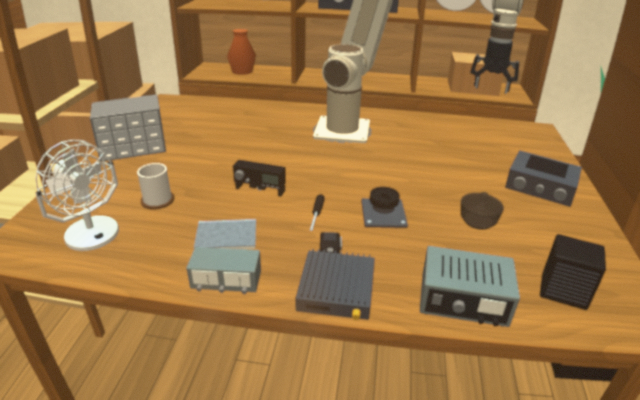

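View pics/a_top.png

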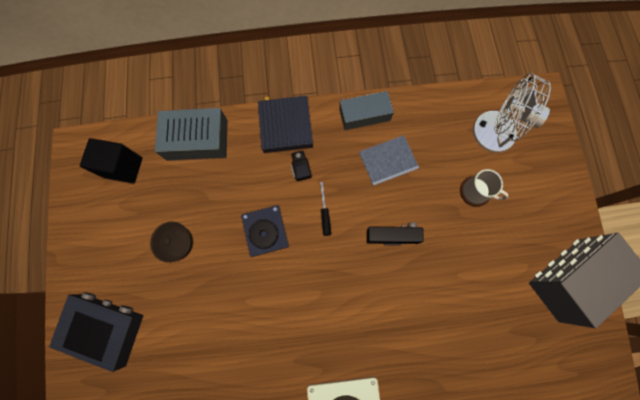

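View pics/a_wrist.png

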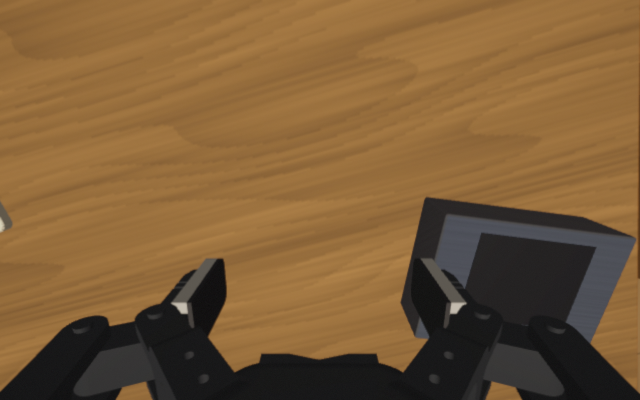

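The top picture shows the stand at about (264,232) and the head at about (395,235) with its knob side up. The screwdriver (325,208) lies between them. The mic is at (302,165), the dish at (171,242) and the mug at (485,188). Next I'll zoom in and measure.

```bash
cat > h.py <<'E'
import cv2,numpy as np
from scipy.spatial.transform import Rotation as R
from workcell import r
def cam(name,obs=None):
    c=r.camera_info(name)
    if name=="wrist":
        o=obs or r.get_obs()
        T=np.eye(4);T[:3,:3]=R.from_quat(o["orientation"]).as_matrix();T[:3,3]=o["tcp_pos"]
        T=T@c["T_tool_cam"]
        return c["camera_matrix"],c["dist_coeffs"],T[:3,3],T[:3,:3]
    return c["camera_matrix"],c["dist_coeffs"],c["eye"],R.from_quat(c["rotation"]).as_matrix()
def proj(C,P):
    K,d,e,M=C
    p=(np.atleast_2d(P)-e)@M*[1,-1,-1]
    return cv2.projectPoints(p.reshape(-1,1,3),np.zeros(3),np.zeros(3),K,d)[0].reshape(-1,2)
def unproj(C,uv,z):
    K,d,e,M=C
    n=cv2.undistortPoints(np.float64(uv).reshape(-1,1,2),K,d).reshape(-1,2)
    v=np.c_[n[:,0],-n[:,1],-np.ones(len(n))]@M.T
    return e+v*((z-e[2])/v[:,2])[:,None]
E
python3 - <<'E'
from h import *
im=cv2.imread("pics/a_top.png")
cv2.imwrite("pics/z1.png",cv2.resize(im[195:265,225:435],None,fx=3.8,fy=3.8,interpolation=cv2.INTER_CUBIC))
im=cv2.imread("pics/a_scene.png")
cv2.imwrite("pics/z2.png",cv2.resize(im[150:240,225:425],None,fx=4,fy=4,interpolation=cv2.INTER_CUBIC))
C=cam("top")
print(unproj(C,[[264,233]],.055),unproj(C,[[395,235]],.082))
print(unproj(C,[[325,180],[325,234],[302,165],[171,242],[340,385]],0))
E
```

```text
[[0.51745627 0.16678936 0.055     ]] [[ 0.4662854  -0.18932437  0.082     ]]
[[ 0.66409144 -0.02151012  0.        ]
 [ 0.50148514 -0.0022914   0.        ]
 [ 0.71958394  0.04268072  0.        ]
 [ 0.5301964   0.45309706  0.        ]
 [ 0.08391691  0.00577124  0.        ]]
```

View pics/z1.png

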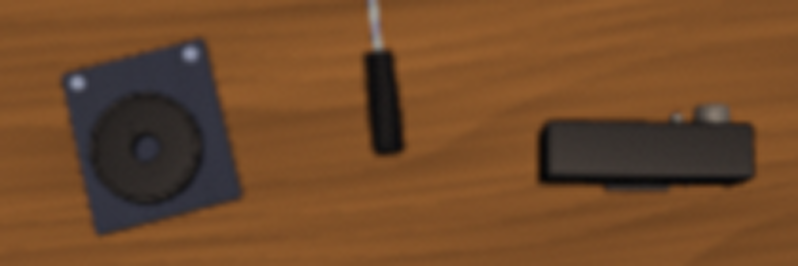

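View pics/z2.png

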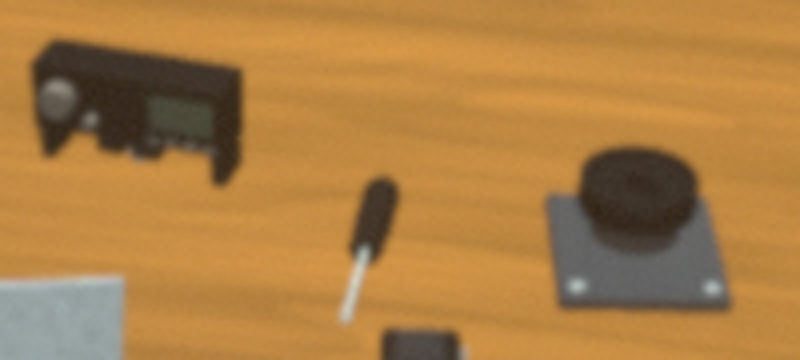

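Run:
```python
from h import *
C=cam("top")
f=lambda p:np.array(p,float)/3.8+[225,195]
s=unproj(C,f([[63,75],[205,38],[243,197],[98,236]]),.012)
print(s, [np.linalg.norm(s[i]-s[(i+1)%4]) for i in range(4)])
fm=(s[0]+s[1])/2; rm=(s[2]+s[3])/2; d=fm-rm; print("yaw",np.degrees(np.arctan2(d[1],d[0])),"seat",rm+d*50/130)
print("left/right edges yaw",[np.degrees(np.arctan2(*(v)[[1,0]])) for v in (s[0]-s[3],s[1]-s[2])], "front", s[0]-s[1])
print("cup centre",unproj(C,f([[147,148]]),.057), unproj(C,f([[146,147]]),.052))
h=unproj(C,f([[547,122],[752,123],[753,181],[545,182]]),.082)
print(h,[np.linalg.norm(h[i]-h[(i+1)%4]) for i in range(4)],h.mean(0))
o=r.get_obs();print(R.from_quat(o["orientation"]).as_matrix().round(3))
```

```text
[[0.58502232 0.23486551 0.012     ]
 [0.60114138 0.12265014 0.012     ]
 [0.47533292 0.10525042 0.012     ]
 [0.45868612 0.21721972 0.012     ]] [np.float64(0.11336715638755225), np.float64(0.12700598029723842), np.float64(0.11320000473507501), np.float64(0.1275625787458742)]
yaw 7.91283013719735 seat [0.51549888 0.16797459 0.012     ]
left/right edges yaw [np.float64(7.951247865552345), np.float64(7.87424404471353)] front [-0.01611906  0.11221536  0.        ]
cup centre [[0.5146344  0.16757567 0.057     ]] [[0.51615858 0.16903176 0.052     ]]
[[ 0.49607551 -0.12219613  0.082     ]
 [ 0.47764396 -0.26844149  0.082     ]
 [ 0.43655779 -0.26203977  0.082     ]
 [ 0.45382375 -0.11472589  0.082     ]] [np.float64(0.14740226968021958), np.float64(0.04158191085956075), np.float64(0.14832226271557905), np.float64(0.04290706364185036)] [ 0.46602525 -0.19185082  0.082     ]
[[ 0.964 -0.     0.267]
 [-0.267 -0.002  0.964]
 [ 0.    -1.    -0.002]]
```

```bash
cat >> h.py <<'E'
def go(p,yaw):
    o=r.get_obs();M=R.from_quat(o["orientation"]).as_matrix()
    y0=np.arctan2(M[1,2],M[0,2])
    d=np.array(p)-o["tcp_pos"]
    t=-(np.radians(yaw)-y0); t=(t+np.pi)%(2*np.pi)-np.pi
    print("row",np.round(M.T@d*1000,1).tolist(),round(t,4),"| now",np.round(o["tcp_pos"],4),"yaw",round(np.degrees(y0),2),"tilt",M[2].round(4),"j",np.round(o["joints"],3),"F",np.round(o["force"],1),"t",round(o["t"],2))
E
python3 -c "
from h import *
go([.466,-.192,.19],-7)"
```

```text
row [500.4, 41.5, -559.8] 1.4222 | now [0.1336 0.4813 0.2306] yaw 74.49 tilt [ 0.     -1.     -0.0016] j [ 1.3    0.241  0.004  1.335 -0.     1.571] F [ 0.2  0.2 -0.4] t 0.15
```

>>> send_rows(
  series=[
    [[500,40,-560,1.42],[500,40,-560,1.42],[500,40,-560,1.42],[500,40,-560,1.42],[500,40,-560,1.42],[500,40,-560,1.42],[500,40,-560,1.42],[500,40,-560,1.42],[500,40,-560,1.42],[500,40,-560,1.42],[500,40,-560,1.42],[500,40,-560,1.42],[500,40,-560,1.42],[500,40,-560,1.42],[500,40,-560,1.42],[500,40,-560,1.42],[500,40,-560,1.42],[500,40,-560,1.42],[500,40,-560,1.42],[500,40,-560,1.42]],
  ],
  claw=100,
)

```text
t: 2.15
tcp_pos: [0.4655, -0.1903, 0.1918]
orientation: [0.47, -0.528, 0.529, -0.47]
force: [0.0, -0.5, 0.0]
grip_width: 0.0853
```

Run:
```python
from h import *
go([.466,-.192,.19],-7)
cv2.imwrite("pics/b_wrist.png",r.snapshot("wrist")[:,:,::-1])
```

```text
row [1.6, 1.8, 0.7] 0.0041 | now [ 0.4655 -0.1903  0.1918] yaw -6.76 tilt [ 0.e+00 -1.e+00  6.e-04] j [-0.388  0.267 -0.065  1.239  0.     1.301] F [ 0.  -0.5  0. ] t 2.15
```

View pics/b_wrist.png

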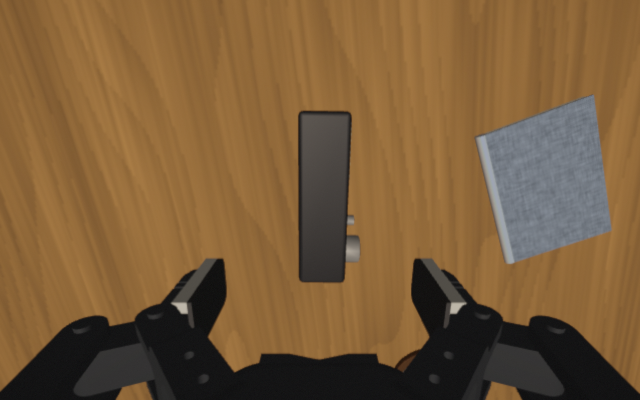

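Run:
```python
from h import *
im=cv2.imread("pics/b_wrist.png")
cv2.imwrite("pics/b_z.png",cv2.resize(im[95:300,270:390],None,fx=2.9,fy=2.9,interpolation=cv2.INTER_CUBIC))
C=cam("wrist")
h=unproj(C,[[300,113],[350.5,112],[344.5,282],[299.5,282]],.082)
print(h,[np.linalg.norm(h[i]-h[(i+1)%4]) for i in range(4)],h.mean(0))
for a,b in((0,3),(1,2)):
    v=h[a]-h[b]; print(np.degrees(np.arctan2(v[1],v[0]))-90)
```

```text
[[ 0.45907145 -0.11789     0.082     ]
 [ 0.49760565 -0.12167882  0.082     ]
 [ 0.47937297 -0.26703562  0.082     ]
 [ 0.43921644 -0.26232242  0.082     ]] [np.float64(0.03872001698598443), np.float64(0.1464958361683224), np.float64(0.0404321805175707), np.float64(0.14579076373335498)] [ 0.46881663 -0.19223171  0.082     ]
-7.82734438219191
-7.149496181409432
```

View pics/b_z.png

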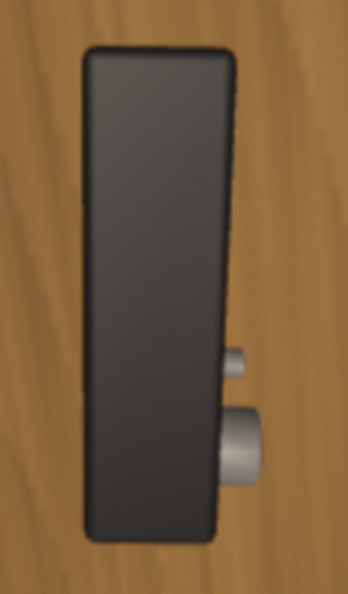

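The head's top corners in the wrist picture are (299,111), (351,111), (344,282) and (299,282). That makes the top about 40 x 147 mm (expected 42 x 150). Its centre is near (0.468,-0.192) and its yaw is -7.3°, which agrees with the top view to within 2-3 mm. Next I'll descend and grip.

Run:
```python
from h import *
go([.4675,-.1922,.043],-7.3)
```

```text
row [1.5, 148.8, 2.0] 0.0092 | now [ 0.4656 -0.1905  0.1918] yaw -6.77 tilt [ 2.e-04 -1.e+00  7.e-04] j [-0.388  0.267 -0.065  1.239  0.     1.301] F [1.2 0.3 0.2] t 2.2
```

>>> send_rows(
  series=[
    [[1.5,30,2,0.009],[1.5,60,2,0.009],[1.5,90,2,0.009],[1.5,115,2,0.009],[1.5,130,2,0.009],[1.5,142,2,0.009],[1.5,148,2,0.009],[1.5,148,2,0.009],[1.5,148,2,0.009]],
  ],
)

```text
t: 3.1
tcp_pos: [0.4681, -0.1934, 0.0441]
orientation: [0.467, -0.531, 0.532, -0.467]
force: [-0.6, -0.8, 0.6]
grip_width: 0.0855
```

>>> send_rows(
  series=[
    [[0,0,0,0],[0,0,0,0],[0,0,0,0],[0,0,0,0],[0,0,0,0],[0,0,0,0],[0,0,0,0],[0,0,0,0]],
  ],
  claw=0,
  grip_force=40,
)

```text
t: 3.9
tcp_pos: [0.468, -0.1935, 0.0439]
orientation: [0.467, -0.531, 0.532, -0.467]
force: [-1.0, 0.3, 5.8]
grip_width: 0.0415
```

Run:
```python
from h import *
go([.4675,-.1922,.043],-7.3)
cv2.imwrite("pics/c_wrist.png",r.snapshot("wrist")[:,:,::-1])
```

```text
row [-1.2, 0.9, -0.7] -0.0017 | now [ 0.468  -0.1935  0.0439] yaw -7.4 tilt [ 4.0e-04 -1.0e+00  1.2e-03] j [-0.392  0.416 -0.275  0.879 -0.     1.308] F [-1.   0.3  5.8] t 3.9
```

View pics/c_wrist.png

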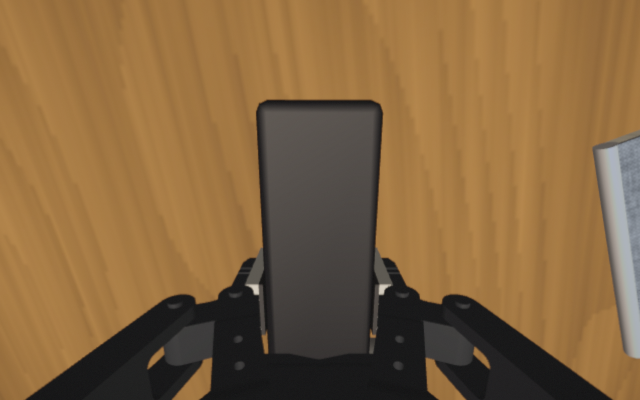

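Run:
```python
from h import *
o=r.get_obs();M=R.from_quat(o["orientation"]).as_matrix()
C=cam("wrist")
p=unproj(C,[[260,101],[320,100],[380,101],[266,300],[373,300]],.082)
print(p,((p-o["tcp_pos"])@M*1000).round(1))
```

```text
[[ 0.45866454 -0.11613019  0.082     ]
 [ 0.47735407 -0.11822847  0.082     ]
 [ 0.49596939 -0.12092759  0.082     ]
 [ 0.44806866 -0.18679506  0.082     ]
 [ 0.48817033 -0.19196195  0.082     ]] [[-75.5 -38.2 -19.2]
 [-75.8 -38.1  -0.4]
 [-75.6 -38.1  18.4]
 [ -4.1 -38.1 -20.6]
 [ -4.1 -38.1  19.8]]
```

Gripped at 41.5 mm, and the head's far edge is 75.6 mm from the TCP (expected 75), so the grip is centred to within about 1 mm. Next I'll lift and go to a viewing pose beside the stand.

>>> send_rows(
  series=[
    [[0,-5,0,0],[0,-20,0,0],[0,-50,0,0],[0,-90,0,0],[0,-130,0,0],[0,-156,0,0],[0,-156,0,0],[0,-156,0,0]],
  ],
)

```text
t: 4.75
tcp_pos: [0.4669, -0.1931, 0.1984]
orientation: [-0.467, 0.532, -0.531, 0.467]
force: [-0.1, -0.3, -3.3]
grip_width: 0.0416
```

Run:
```python
from h import *
go([.5425,.051,.2],13)
```

```text
row [-251.8, -1.6, 43.5] -0.3559 | now [ 0.4669 -0.1931  0.1984] yaw -7.39 tilt [-3.0e-04 -1.0e+00 -1.3e-03] j [-0.392  0.269 -0.044  1.259 -0.     1.308] F [-0.1 -0.3 -3.3] t 4.75
```

>>> send_rows(
  series=[
    [[-25,-2,4,-0.05],[-60,-2,10,-0.1],[-95,-2,16,-0.15],[-130,-2,22,-0.2],[-165,-2,29,-0.25],[-200,-2,35,-0.3],[-230,-2,40,-0.34],[-245,-2,43,-0.355],[-252,-2,43.5,-0.356],[-252,-2,43.5,-0.356],[-252,-2,43.5,-0.356],[-252,-2,43.5,-0.356]],
  ],
)

```text
t: 5.95
tcp_pos: [0.5427, 0.0497, 0.2012]
orientation: [0.553, -0.441, 0.441, -0.553]
force: [0.4, -0.4, -3.8]
grip_width: 0.0414
```

Run:
```python
from h import *
go([.5425,.051,.2],13)
cv2.imwrite("pics/d_wrist.png",r.snapshot("wrist")[:,:,::-1])
cv2.imwrite("pics/d_top.png",r.snapshot("top")[:,:,::-1])
```

```text
row [-1.3, 1.2, 0.1] -0.0019 | now [0.5427 0.0497 0.2012] yaw 12.89 tilt [ 3.e-04 -1.e+00 -7.e-04] j [ 0.092  0.344  0.068  1.295 -0.     1.437] F [ 0.4 -0.4 -3.8] t 5.95
```

View pics/d_wrist.png

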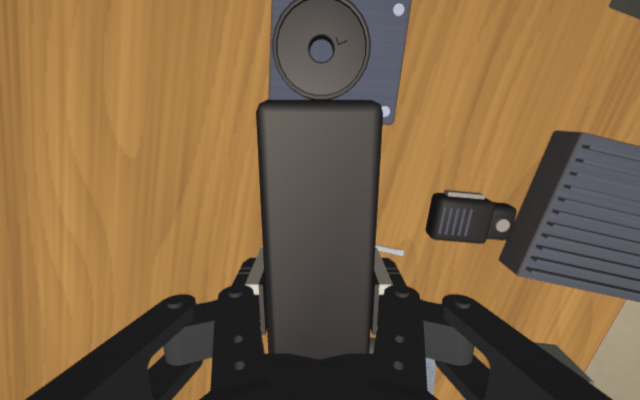

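Run:
```python
from h import *
im=cv2.imread("pics/d_wrist.png")
cv2.imwrite("pics/d_z.png",cv2.resize(im[0:110,260:415],None,fx=5,fy=5,interpolation=cv2.INTER_CUBIC))
```

```text
(no output)
```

View pics/d_z.png

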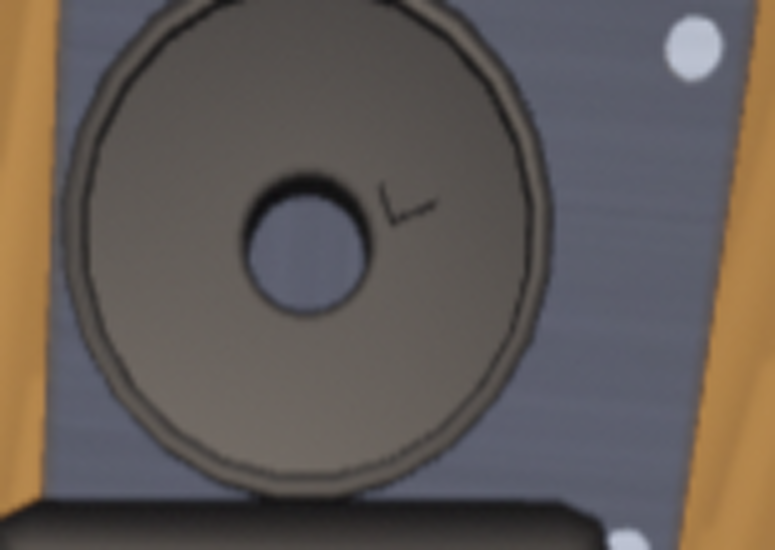

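Run:
```python
from h import *
o=r.get_obs();M=R.from_quat(o["orientation"]).as_matrix()
C=cam("wrist")
f=lambda p:np.array(p,float)/5+[260,0]-.4
hc=unproj(C,f([[306.5,245],[240,245],[373,245],[306,172],[306,318]]),.052)
print(hc.round(4), np.linalg.norm(hc[1]-hc[2]),np.linalg.norm(hc[3]-hc[4]), ((hc[0]-o["tcp_pos"])@M*1000).round(1))
ro=unproj(C,f([[62,222],[552,222],[310,500]]),.057); print("rim",ro.round(4),np.linalg.norm(ro[0]-ro[1]),(ro[0]+ro[1])/2)
for z in(.052,.058):
    k=unproj(C,f([[383,185],[393,223],[437,203]]),z)
    m=(k[0]+k[1])/2-hc[0]; v=k[2]-k[1]; w=k[0]-k[1]
    print(z,"radius",np.hypot(*m[:2]),"bearing",np.degrees(np.arctan2(m[1],m[0])),"side dir",np.degrees(np.arctan2(v[1],v[0])),np.linalg.norm(v),"inner edge dir-90",np.degrees(np.arctan2(w[1],w[0]))-90,np.linalg.norm(w))
scr=unproj(C,f([[694,48],[628,548]]),.012);v=scr[0]-scr[1];print("screws",scr,np.degrees(np.arctan2(v[1],v[0]))-90)
e=unproj(C,f([[748,60],[683,520]]),.012);v=e[0]-e[1];print("front edge",e,np.degrees(np.arctan2(v[1],v[0]))-90)
```

```text
[[0.5165 0.1704 0.052 ]
 [0.5056 0.1679 0.052 ]
 [0.5274 0.1729 0.052 ]
 [0.5139 0.1811 0.052 ]
 [0.5189 0.1594 0.052 ]] 0.02234954460337886 0.022262906035393857 [-123.4  149.4    1.1]
rim [[0.4767 0.1638 0.057 ]
 [0.5552 0.1819 0.057 ]
 [0.5263 0.1308 0.057 ]] 0.08061279129304413 [0.5159387  0.17288761 0.057     ]
0.052 radius 0.014935874384051018 bearing 37.478878629246715 side dir 35.43843868457767 0.00788486638155686 inner edge dir-90 30.157966544493945 0.005982199396258493
0.058 radius 0.014192030707095377 bearing 33.711122698813696 side dir 35.43843868457753 0.007722660914742089 inner edge dir-90 30.157966544493462 0.005859135110994374
screws [[0.57751514 0.22544635 0.012     ]
 [0.59072596 0.13782454 0.012     ]] 8.57395397842356
front edge [[0.58783945 0.22580501 0.012     ]
 [0.59992744 0.14543448 0.012     ]] 8.55335516109875
```

The key shows in the wrist picture: an "L" at about (337,41) beside the hole at (321,49). It measures r = 14.2 mm (expected 14) at a world bearing of about 34.5°. The stand yaw is about 8.2° and the hole is at (0.5165,0.170). I'll start about 8° short of the key and feel leftwards.

Run:
```python
from h import *
go([.517,.1697,.125],26)
```

```text
row [-122.6, 76.4, 1.5] -0.2286 | now [0.5429 0.0499 0.2015] yaw 12.9 tilt [ 3.e-04 -1.e+00  1.e-04] j [ 0.092  0.344  0.069  1.295 -0.     1.437] F [ 0.2 -0.6 -3.1] t 6.05
```

>>> send_rows(
  series=[
    [[-25,0,0.5,-0.05],[-60,0,1,-0.12],[-95,0,1.5,-0.18],[-115,10,1.5,-0.22],[-122.5,30,1.5,-0.228],[-122.5,55,1.5,-0.228],[-122.5,70,1.5,-0.228],[-122.5,76,1.5,-0.228],[-122.5,76,1.5,-0.228],[-122.5,76,1.5,-0.228],[-122.5,76,1.5,-0.228]],
  ],
)

```text
t: 7.15
tcp_pos: [0.518, 0.1708, 0.1266]
orientation: [-0.599, 0.374, -0.375, 0.6]
force: [-0.1, 0.1, -3.3]
grip_width: 0.0417
```

Run:
```python
from h import *
go([.517,.1697,.097],26)
cv2.imwrite("pics/e_scene.png",cv2.resize(r.snapshot("scene")[120:240,300:460,::-1],None,fx=5,fy=5,interpolation=cv2.INTER_CUBIC))
go([.517,.1697,.097],26)
```

```text
row [0.5, 29.6, -1.4] 0.0007 | now [0.518  0.1708 0.1266] yaw 26.04 tilt [ 3.0e-04 -1.0e+00  2.5e-03] j [ 0.318  0.394 -0.061  1.113  0.     1.435] F [-0.1  0.1 -3.3] t 7.15
row [0.6, 29.5, -1.3] 0.0008 | now [0.5179 0.1708 0.1265] yaw 26.05 tilt [ 3.0e-04 -1.0e+00  2.3e-03] j [ 0.319  0.394 -0.061  1.113 -0.     1.435] F [ 0.1 -0.8 -2.9] t 7.2
```

View pics/e_scene.png

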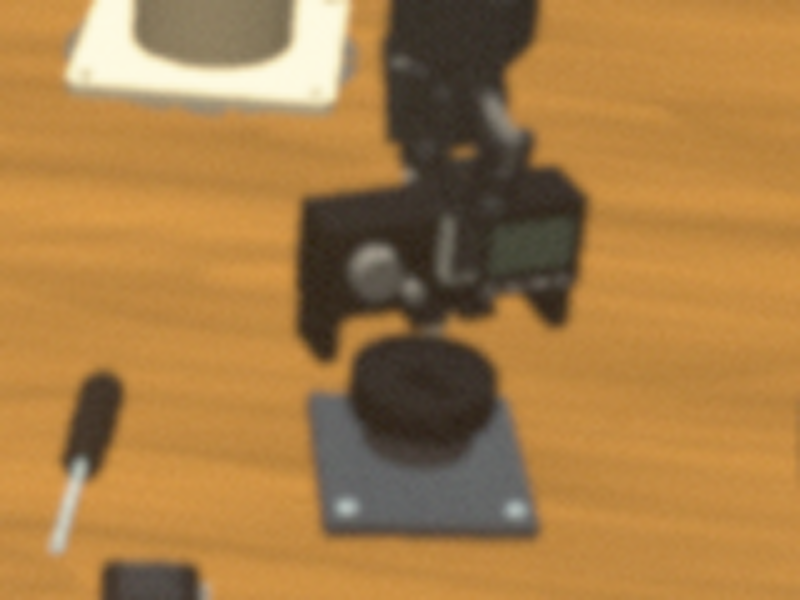

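The scene view shows the head hanging over the cup with the spigot just above it and nothing in the way. Next I'll correct the centring and lower.

>>> send_rows(
  series=[
    [[0.5,5,-1.3,0],[0.5,15,-1.3,0],[0.5,24,-1.3,0],[0.5,28,-1.3,0],[0.5,30,-1.3,0],[0.5,32,-1.3,0],[0.5,34,-1.3,0],[0.5,34,-1.3,0],[0.5,34,-1.3,0]],
  ],
)

```text
t: 8.1
tcp_pos: [0.5162, 0.1697, 0.0915]
orientation: [-0.6, 0.374, -0.374, 0.6]
force: [0.4, -0.2, -3.9]
grip_width: 0.0416
```

Run:
```python
from h import *
go([.517,.1697,.085],26)
```

```text
row [0.4, 6.5, 0.7] 0.0012 | now [0.5162 0.1697 0.0915] yaw 26.07 tilt [ 1.e-04 -1.e+00  4.e-04] j [ 0.318  0.424 -0.114  1.032 -0.     1.434] F [ 0.4 -0.2 -3.9] t 8.1
```

Tip about 2 mm below floor level and no lateral force. I'll keep lowering in small steps.

>>> send_rows(
  series=[
    [[0.2,1,0.4,0],[0.2,2,0.4,0],[0.2,3,0.4,0],[0.2,4,0.4,0],[0.2,4,0.4,0]],
  ],
)

```text
t: 8.6
tcp_pos: [0.5163, 0.1696, 0.0871]
orientation: [0.6, -0.374, 0.374, -0.6]
force: [0.1, -0.4, -2.9]
grip_width: 0.0415
```

Run:
```python
from h import *
go([.517,.1697,.085],26)
```

```text
row [0.2, 2.1, 0.6] 0.0012 | now [0.5163 0.1696 0.0871] yaw 26.07 tilt [-1.e-04 -1.e+00 -4.e-04] j [ 0.317  0.43  -0.119  1.023  0.     1.433] F [ 0.1 -0.4 -2.9] t 8.6
```

>>> send_rows(
  series=[
    [[0,0.5,0,0],[0,1,0,0],[0,1.5,0,0],[0,2,0,0],[0,2.3,0,0],[0,2.3,0,0]],
  ],
)

```text
t: 9.2
tcp_pos: [0.5164, 0.1697, 0.0849]
orientation: [0.6, -0.374, 0.374, -0.6]
force: [0.6, 0.1, -3.3]
grip_width: 0.0418
```

>>> send_rows(
  series=[
    [[0,0.4,0,0],[0,0.8,0,0],[0,0.8,0,0]],
  ],
)

```text
t: 9.5
tcp_pos: [0.5165, 0.1697, 0.0842]
orientation: [0.6, -0.374, 0.374, -0.6]
force: [-0.7, 0.4, -3.2]
grip_width: 0.0419
```

>>> send_rows(
  series=[
    [[0,0.3,0,0],[0,0.3,0,0]],
  ],
)

```text
t: 9.7
tcp_pos: [0.5164, 0.1697, 0.0839]
orientation: [0.6, -0.374, 0.374, -0.6]
force: [-0.0, 0.3, -3.4]
grip_width: 0.0418
```

>>> send_rows(
  series=[
    [[0,0.3,0,0],[0,0.3,0,0]],
  ],
)

```text
t: 9.9
tcp_pos: [0.5165, 0.1697, 0.0837]
orientation: [-0.6, 0.374, -0.374, 0.6]
force: [-0.1, 0.1, -2.6]
grip_width: 0.0417
```

>>> send_rows(
  series=[
    [[0,0.3,0,0],[0,0.3,0,0]],
  ],
)

```text
t: 10.1
tcp_pos: [0.5166, 0.1697, 0.0836]
orientation: [-0.6, 0.374, -0.374, 0.6]
force: [-0.1, -1.3, -1.1]
grip_width: 0.0413
```

Contact shows at TCP z = 0.0836 (predicted 0.0839 when riding on the key), at about 2 N. Next I'll turn left slowly.

>>> send_rows(
  series=[
    [[0,0.2,0,0],[0,0.2,0,-0.015],[0,0.2,0,-0.03],[0,0.2,0,-0.045],[0,0.2,0,-0.06]],
  ],
)

```text
t: 10.6
tcp_pos: [0.5171, 0.1694, 0.0833]
orientation: [-0.611, 0.355, -0.356, 0.611]
force: [1.1, -0.7, -0.2]
grip_width: 0.0418
```

>>> send_rows(
  series=[
    [[0,0,0,-0.015],[0,0,0,-0.03],[0,0,0,-0.045]],
  ],
)

```text
t: 10.9
tcp_pos: [0.5163, 0.1698, 0.0827]
orientation: [0.619, -0.342, 0.342, -0.619]
force: [1.9, -0.4, -3.7]
grip_width: 0.0416
```

The support vanished at about yaw 32°, so the notch is probably over the key. I'll let it sink.

>>> send_rows(
  series=[
    [[0,0.3,0,-0.01],[0,0.6,0,-0.015],[0,0.9,0,-0.015]],
  ],
)

```text
t: 11.2
tcp_pos: [0.5163, 0.1697, 0.082]
orientation: [0.621, -0.338, 0.337, -0.621]
force: [0.9, -0.3, -3.3]
grip_width: 0.0416
```

Run:
```python
from h import *
go([.517,.1697,.078],34.5)
print(r.get_obs()["torque"])
```

```text
row [0.4, 4.0, 0.6] -0.0269 | now [0.5163 0.1697 0.082 ] yaw 32.96 tilt [-3.e-04 -1.e+00 -4.e-04] j [ 0.318  0.435 -0.125  1.011  0.     1.313] F [ 0.9 -0.3 -3.3] t 11.2
[-0.06565177 -0.09614505 -0.02596099]
```

Sinking freely.

>>> send_rows(
  series=[
    [[0,0.4,0,0],[0,0.8,0,0],[0,1.2,0,0],[0,1.6,0,0],[0,2,0,0],[0,2,0,0]],
  ],
)

```text
t: 11.8
tcp_pos: [0.5163, 0.1697, 0.0801]
orientation: [0.621, -0.338, 0.338, -0.621]
force: [0.5, -0.2, -3.8]
grip_width: 0.0417
```

>>> send_rows(
  series=[
    [[0,0.4,0,0],[0,0.8,0,0],[0,1.2,0,0],[0,1.2,0,0]],
  ],
)

```text
t: 12.2
tcp_pos: [0.5164, 0.1697, 0.0789]
orientation: [0.621, -0.338, 0.338, -0.621]
force: [0.4, -0.4, -2.5]
grip_width: 0.0416
```

>>> send_rows(
  series=[
    [[0,0.3,0,0],[0,0.5,0,0],[0,0.5,0,0]],
  ],
)

```text
t: 12.5
tcp_pos: [0.5164, 0.1697, 0.0785]
orientation: [0.621, -0.338, 0.338, -0.621]
force: [-0.5, -0.2, -3.1]
grip_width: 0.0416
```

>>> send_rows(
  series=[
    [[0,0.3,0,0],[0,0.5,0,0],[0,0.5,0,0]],
  ],
)

```text
t: 12.8
tcp_pos: [0.5165, 0.1697, 0.078]
orientation: [-0.621, 0.338, -0.338, 0.621]
force: [0.0, 0.4, -3.7]
grip_width: 0.0414
```

>>> send_rows(
  series=[
    [[0,0.3,0,0],[0,0.4,0,0],[0,0.4,0,0]],
  ],
)

```text
t: 13.1
tcp_pos: [0.5165, 0.1697, 0.078]
orientation: [-0.621, 0.338, -0.338, 0.621]
force: [-1.4, -0.7, 0.7]
grip_width: 0.0417
```

>>> send_rows(
  series=[
    [[0,0.2,0,0],[0,0.2,0,0],[0,0.2,0,0]],
  ],
)

```text
t: 13.4
tcp_pos: [0.5165, 0.1697, 0.0779]
orientation: [-0.621, 0.338, -0.338, 0.621]
force: [-2.2, -0.4, 3.5]
grip_width: 0.0415
```

Fully home at TCP z = 0.0779, exactly as predicted (a 5.9 mm drop), with a light press. Next I'll turn to the front (yaw about 8.2°).

>>> send_rows(
  series=[
    [[0,-0.2,0,0.02],[0,-0.2,0,0.05],[0,-0.2,0,0.08],[0,-0.2,0,0.11],[0,-0.2,0,0.14]],
  ],
)

```text
t: 13.9
tcp_pos: [0.5168, 0.1696, 0.0779]
orientation: [-0.596, 0.381, -0.381, 0.596]
force: [-0.5, -1.5, 4.1]
grip_width: 0.0412
```

Run:
```python
from h import *
go([.517,.1697,.078],8.2)
print(r.get_obs()["torque"])
```

```text
row [-0.0, -0.1, 0.2] 0.2893 | now [0.5168 0.1696 0.0779] yaw 24.78 tilt [ 4.e-04 -1.e+00  6.e-04] j [ 0.317  0.439 -0.131  1.    -0.     1.456] F [-0.5 -1.5  4.1] t 13.9
[-0.45534992  0.47137648  0.11682441]
```

>>> send_rows(
  series=[
    [[0,-0.2,0,0.03],[0,-0.2,0,0.06],[0,-0.2,0,0.09],[0,-0.2,0,0.12],[0,-0.2,0,0.15],[0,-0.2,0,0.18],[0,-0.2,0,0.21],[0,-0.2,0,0.24],[0,-0.2,0,0.265],[0,-0.2,0,0.28],[0,-0.2,0,0.289],[0,-0.2,0,0.289]],
  ],
)

```text
t: 15.1
tcp_pos: [0.5166, 0.1698, 0.0779]
orientation: [-0.535, 0.462, -0.462, 0.535]
force: [0.2, -1.1, 4.7]
grip_width: 0.0414
```

Run:
```python
from h import *
go([.517,.1697,.078],8.2)
print(r.get_obs()["torque"])
cv2.imwrite("pics/f_wrist.png",r.snapshot("wrist")[:,:,::-1])
cv2.imwrite("pics/f_top.png",r.snapshot("top")[:,:,::-1])
cv2.imwrite("pics/f_scene.png",r.snapshot("scene")[:,:,::-1])
im=cv2.imread("pics/f_scene.png");cv2.imwrite("pics/f_sz.png",cv2.resize(im[130:240,310:450],None,fx=5,fy=5,interpolation=cv2.INTER_CUBIC))
```

```text
row [0.1, -0.1, 0.4] 0.0025 | now [0.5166 0.1698 0.0779] yaw 8.34 tilt [-1.e-04 -1.e+00  3.e-04] j [ 0.317  0.439 -0.131  1.001  0.     1.743] F [ 0.2 -1.1  4.7] t 15.1
[-0.40093409  0.30356031  0.04372836]
```

View pics/f_wrist.png

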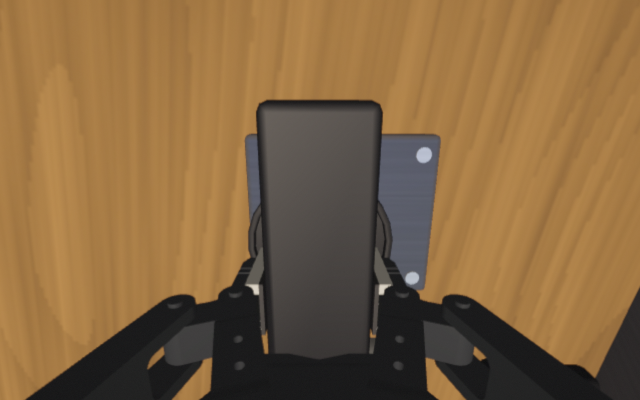

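View pics/f_sz.png

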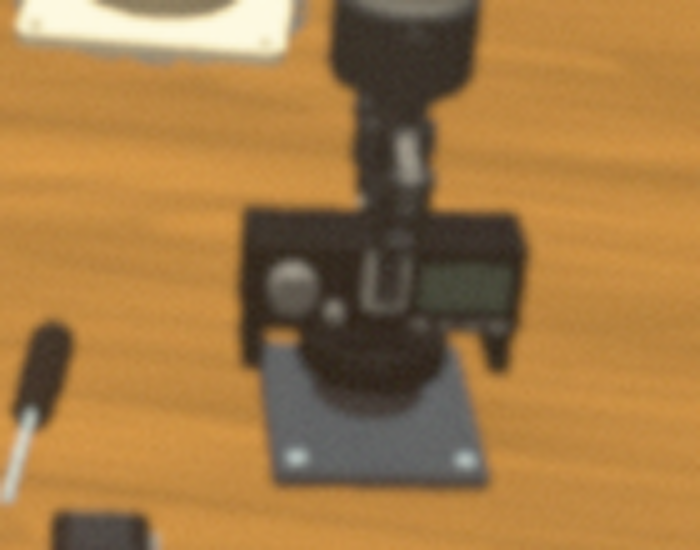

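Run:
```python
from h import *
im=cv2.imread("pics/f_wrist.png")
cv2.imwrite("pics/f_wz.png",cv2.resize(im[90:300,235:450],None,fx=2.8,fy=2.8,interpolation=cv2.INTER_CUBIC))
C=cam("wrist")
a=lambda v:np.degrees(np.arctan2(v[1],v[0]))
# sub-pixel edges: fit lines by gradient peak
g=cv2.cvtColor(im,cv2.COLOR_BGR2GRAY).astype(float)
def rows(v0,v1,u0,u1):
    pts=[]
    for v in range(v0,v1,2):
        s=np.abs(np.gradient(cv2.GaussianBlur(g[v:v+1,u0:u1],(5,1),1)[0])); i=s[2:-2].argmax()+2
        d=s[i-1]-2*s[i]+s[i+1]; pts.append([u0+i+(0.5*(s[i-1]-s[i+1])/d if d else 0),v])
    return np.array(pts)
def cols(u0,u1,v0,v1):
    pts=[]
    for u in range(u0,u1,2):
        s=np.abs(np.gradient(cv2.GaussianBlur(g[v0:v1,u:u+1],(1,5),1)[:,0])); i=s[2:-2].argmax()+2
        d=s[i-1]-2*s[i]+s[i+1]; pts.append([u,v0+i+(0.5*(s[i-1]-s[i+1])/d if d else 0)])
    return np.array(pts)
def ang(p,z):
    w=unproj(C,p,z);x=cv2.fitLine(np.float32(w[:,:2]),cv2.DIST_HUBER,0,.01,.01).ravel()
    t=np.degrees(np.arctan2(x[1],x[0]));return (t-8+45)%90-45+8, x[2:]
print("base front",ang(rows(145,255,425,445),.012))
print("base left side",ang(cols(390,432,128,142),.012))
print("base rear",ang(rows(142,190,240,256),.012))
print("head end",ang(cols(270,370,95,107),.116))
print("head back",ang(rows(110,235,252,270),.116))
print("head front",ang(rows(115,250,370,386),.116))
```

```text
base front (np.float32(8.298668), array([0.5937868, 0.182462 ], dtype=float32))
base left side (np.float32(8.382263), array([0.564199  , 0.23681839], dtype=float32))
base rear (np.float32(7.9920807), array([0.46206126, 0.20236868], dtype=float32))
head end (np.float32(8.427349), array([0.50134826, 0.2445682 ], dtype=float32))
head back (np.float32(8.270477), array([0.48829052, 0.21895427], dtype=float32))
head front (np.float32(8.416428), array([0.52764803, 0.22861753], dtype=float32))
```

View pics/f_wz.png

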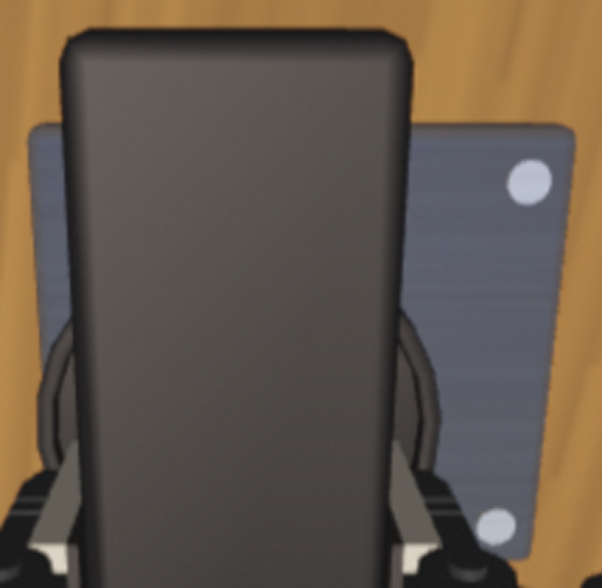

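Head and base edges agree to about 0.2° (both near 8.3°). I'll ease the press and then let go.

>>> send_rows(
  series=[
    [[0,-0.2,0,0],[0,-0.4,0,0],[0,-0.4,0,0]],
  ],
)

```text
t: 15.55
tcp_pos: [0.5166, 0.1698, 0.078]
orientation: [-0.535, 0.462, -0.462, 0.535]
force: [0.4, -0.8, 1.3]
grip_width: 0.0417
```

>>> send_rows(
  series=[
    [[0,0,0,0],[0,0,0,0],[0,0,0,0],[0,0,0,0],[0,0,0,0],[0,0,0,0],[0,0,0,0],[0,0,0,0]],
  ],
  claw=100,
)

```text
t: 16.35
tcp_pos: [0.5165, 0.1697, 0.0782]
orientation: [-0.535, 0.462, -0.462, 0.535]
force: [-0.5, 0.4, 0.8]
grip_width: 0.0854
```

Open and force-free. Next I'll rise straight up and check.

>>> send_rows(
  series=[
    [[0,-10,0,0],[0,-30,0,0],[0,-60,0,0],[0,-100,0,0],[0,-125,0,0],[0,-130,0,0],[0,-130,0,0],[0,-130,0,0]],
  ],
)

```text
t: 17.15
tcp_pos: [0.5157, 0.1694, 0.207]
orientation: [0.536, -0.463, 0.462, -0.534]
force: [-0.0, 0.7, -0.8]
grip_width: 0.0854
```

Run:
```python
from h import *
go([.517,.1697,.078],8.2)
for n in("wrist","top","scene"): cv2.imwrite(f"pics/g_{n}.png",r.snapshot(n)[:,:,::-1])
im=cv2.imread("pics/g_scene.png");a=cv2.resize(im[130:240,310:450],None,fx=4,fy=4,interpolation=cv2.INTER_CUBIC)
cv2.imwrite("pics/g_sz.png",a)
```

```text
row [-0.1, 129.0, 1.6] 0.0029 | now [0.5157 0.1694 0.207 ] yaw 8.37 tilt [ 4.0e-04 -1.0e+00 -2.1e-03] j [ 0.317  0.338  0.075  1.31  -0.     1.742] F [-0.   0.7 -0.8] t 17.15
```

View pics/g_wrist.png

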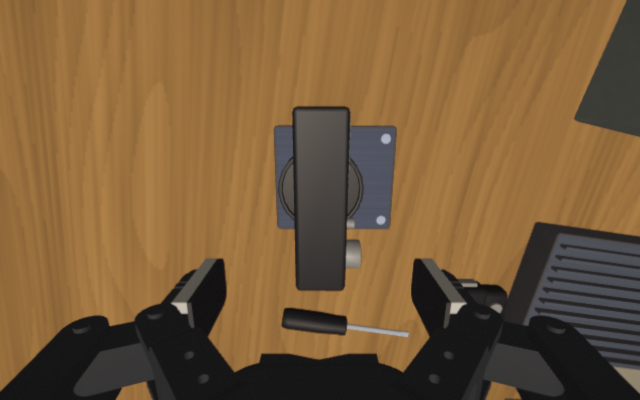

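View pics/g_sz.png

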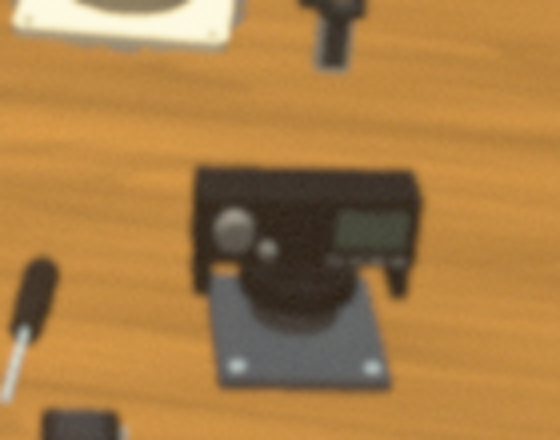

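Run:
```python
from h import *
im=cv2.imread("pics/g_wrist.png");C=cam("wrist")
g=cv2.cvtColor(im,cv2.COLOR_BGR2GRAY).astype(float)
def rows(v0,v1,u0,u1):
    p=[]
    for v in range(v0,v1,2):
        s=np.abs(np.gradient(cv2.GaussianBlur(g[v:v+1,u0:u1],(5,1),1)[0])); i=s[2:-2].argmax()+2
        d=s[i-1]-2*s[i]+s[i+1]; p.append([u0+i+.5*(s[i-1]-s[i+1])/d,v])
    return np.array(p)
def ang(p,z):
    w=unproj(C,p,z);x=cv2.fitLine(np.float32(w[:,:2]),cv2.DIST_HUBER,0,.01,.01).ravel()
    return (np.degrees(np.arctan2(x[1],x[0]))-8+45)%90-45+8
print("base front",ang(rows(135,225,385,402),.012),"rear",ang(rows(130,160,270,284),.012))
print("head back",ang(rows(115,280,288,302),.116),"front",ang(rows(112,215,340,356),.116))
h=unproj(C,[[294,107],[349,107],[345,290],[297,290]],.116)
print([round(np.linalg.norm(h[i]-h[(i+1)%4]),4) for i in range(4)],h.mean(0))
d=cv2.absdiff(cv2.imread("pics/a_top.png"),cv2.imread("pics/g_top.png")).max(2)
n,_,st,_=cv2.connectedComponentsWithStats((d>40).astype(np.uint8))
print([s.tolist() for s in st[1:] if s[4]>8])
```

```text
base front 8.286316 rear 7.47229
head back 8.37468 front 8.449135
[np.float64(0.0387), np.float64(0.1461), np.float64(0.0401), np.float64(0.1462)] [0.51614893 0.17207859 0.116     ]
[[141, 137, 183, 263, 25331], [273, 214, 5, 4, 14], [279, 216, 11, 20, 105], [367, 223, 56, 22, 991], [268, 235, 7, 3, 11]]
```

```bash
python3 -c "
from workcell import r
print(r.finish_job())"
```

```text
the job is handed in; nothing more can be done
None
```

The head is docked on its stand, fully home and facing the long front of the base. The gripper is open and clear, and I handed the job in at about 17 s of the 72 s allowed.

- **Docking:** I gripped the head across x and lowered the spigot into the hole about 8° short of the key. Pressing with about 2–3 N, I turned it left until the notch found the key at about 33° world yaw. It then sank 5.9 mm to bottom at TCP z = 0.0779, as predicted. The highest press I read on the stand was about 8 N, against the 35 N limit.
- **Turning:** With the head home, I turned it to the front with about 0.12 N m on the swivel. I then eased the press, opened the gripper and rose straight up.
- **Last checks:** After release the head edges read 8.4° and the base front edge 8.3°, so it is square to about 0.2°. The short visible bit of the base's rear edge read 7.5°, which I put down to a poor fit. The size of the head's top in the picture fits the docked height.
- **Other things:** Comparing the top pictures before and after showed change only at the head, the stand and the area covered by the arm. The arm may hide part of that view, so the dish and lid were not checked separately.

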